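# Open the fume extractor's damper fully and start it

## Robot

A 7-joint arm with a two-finger parallel gripper is mounted at the origin on the work surface; the furniture and walls round the work are solid. World frame = base frame: x ahead of the robot, y to its left, z up, the work surface at z = 0. Lengths are in m, angles in rad, forces in N, time in s.
With the tool pointing down it reaches from about 0.35 to 0.9 m from the base axis. Payload 19.9 kg.
Tool frame: the origin (TCP) lies midway between the tips of the shut fingers; the grasp point (between the pads) lies 19 mm behind it; z points along the fingers, y is the direction in which the jaws open and shut (so a half turn about z gives the same grasp; the last joint's range is limited). The gripper opens to 85 mm and grips with 20 to 120 N. Pads are 22 mm wide; open, the fingers measure 114 mm over their backs; the gripper's body (76 mm by 85 mm) begins 54 mm behind the grasp point. The pads swing forward as they close: fully open they stand 13 mm farther back than shut.
Start: joints at [-1.284, 0.417, -0.01, 1.614, 0.005, 1.111, -0.053], TCP at [0.201, 0.592, 0.231] pointing down, gripper open.
Joint ranges: [-2.81, 2.81], [-0.39, 2.02], [-1.27, 1.25], [0.06, 2.57], [-1.19, 4.33], [0.19, 2], [-2.82, 2.82]. Speed limits (rad/s): [1.89, 1.89, 2.39, 2.39, 3.01, 3.01, 3.01].

## Interface

Orientations are given as a unit quaternion [x, y, z, w].
In Python, from cell import bot gives the robot as it stands.
- The arm moves only by the tool apply_moves, never from a script. Its argument "steps" is a list of rows, each an object of numbers: "dx", "dy", "dz": the shift along the world's x, y, z in cm; "rx", "ry", "rz": the turn, a rotation vector about the world's x, y, z in degrees. In form: [{"dx": .., "dy": .., "dz": .., "rx": .., "ry": .., "rz": ..}, ...]. A call has 1 to 20 rows; each row shifts and turns the commanded pose from where the row before left it; what a row does not reach is not made up. A row lasts 1/12 s, in which the tool goes at most 41.7 mm and 7.16 degrees, less where a joint would pass 70% of its speed; a pose out of reach is approached as far as the arm can. A call with a gripper value outside its range is refused whole. "gripper" is the closure, from 0 (fully open) to 1 (shut), set as the call begins (left out, the last holds). The fingers move at their own pace and stop on an object; the grip force is fixed at half the most. Time passes only in rows, so rows that do not move let the fingers close. It gives the time, the measured TCP pose, the force and the opening at its end, in the units of the state.
- bot.observe(): the state, without advancing time (a new reading comes with each control period).
- bot.grab_frame(name): name is "scene" or "top" or "wrist"; returns the picture (384x512x3 uint8, red, green, blue); there is no depth.
- bot.get_calibration(name): a dict with "camera_matrix" (3x3 intrinsics, pixels), "R" (3x3) and "t" (3): a world point X has camera coordinates R X + t; the wrist camera has in their place "hand_eye" (4x4, takes a point from camera to tool coordinates, whose origin is the TCP and whose axes are the flange's). Camera axes: x right, y down, z forward; pixel columns grow to the right and rows downward; lengths in m; the calibration is good to about 2 mm. A picture is of the moment at which its call begins: read the wrist's pose just before it. get_calibration takes no time and is no camera call.
- bot.job_done(): hands the job in, once; it reports no verdict.
The state is a dict: "t": time; "joint_pos": joint angles; "qvel": joint speeds; "joint_efforts": joint torques, N m; "ee_pos": TCP position; "tool_rot": TCP orientation; "contact_force": force on the tool from outside, world axes, zero at the start; "wrist_torque": the same for the moment, N m; "gripper_width": opening from 0.0 (shut) to 1.0 (fully open).
Only numpy, scipy, OpenCV 4.12 (cv2) and the standard library are available. Lean on these libraries where they do the work, as an engineer would, in place of code of your own. Each camera call takes 0.05 s, during which the arm holds its last target. There are 200 camera calls.

## Task

Get the desktop fume extractor ready for varnishing: push its red damper lever from the closed end, through the half-open click, all the way to the fully open stop nearest the green button; only then press the green start button right down and let it go. Only push and press: do not pinch the lever, and do not move or pick up the oil stick and eraser lying on the extractor or the yellow paint tube on the table.

Things in the scene. Friction and masses are not known exactly. Their poses are not given: they have to be found in the camera images.
- extractor: Desktop fume extractor, a grey box fixed to the table, 200 mm (its x) by 260 mm (its y), top face 60 mm above its origin; origin at the centre of its underside, z up. The lever slides on the top along the extractor's +y, on the line x = -40 mm. A steel duct spigot (76 mm across, 36 mm high) stands on the top at x = 56, y = -82 mm.
- lever (a joint): Travel of the red damper lever in m: 0 closed, 0.030 half-open click, 0.060 fully open stop. Grows along the extractor's +y, towards the green button. A weighted detent holds it in each place: a push of 4 to 9 N takes it over a ridge half-way to the next (0.015, 0.045); past the ridge it needs less or draws itself on. It stays where it is left.
- lever_face (a point): Centre of the lever's push face, the black rubber face that looks to the extractor's -y; moves with the lever, axes parallel to the extractor's. The face is 74 mm along x and 22 mm high. This point is 78 mm above the table, 18 mm above the extractor's top face. The lever is pushed here, along +y.
- lever_back (a point): Centre of the like rubber face on the lever's other (+y) side, 16 mm from the push face. Between them is the red paddle, upright, 80 mm along x, from 66 to 96 mm above the table. Fingers that press on both rubber faces at once are pinching the lever.
- start (a joint): Travel of the green start button in m: 0 released, 0.006 fully down; it springs back; fully down takes 5 N.
- start_top (a point): Centre of the top of the round green start button (30 mm across), on the extractor's top near its +y end; z up, press straight down.
- oil_stick: Dark paint-crusted oil stick, 21 x 79 x 21 mm, lying loose on the extractor's top beyond the lever; origin at the centre of its underside, long along its y. To be left alone.
- eraser: Pink eraser block, 24 x 46 x 13 mm, lying loose on the extractor's top beyond the button; origin at the centre of its underside. To be left alone.
- yellow_tube: Yellow paint tube, 35 x 102 x 23 mm, lying loose on the table along the near (-x) side of the extractor; origin at the centre of its underside. To be left alone.

How it is judged:
On the way, in this order (a step that is already met when the one before it is completed fails the run):
1. the lever is at the fully open stop (value of joint lever above 0.056 m), for 0.2 s.
2. the start button is pressed down with the lever fully open (value of joint start above 0.0045 m and value of joint lever above 0.056 m), for 0.1 s.
At the end, for the whole second after the job is handed in: The lever rests at its fully open stop (joint above 0.056 m), the start button was pressed after that and is up again (under 0.002 m), and the oil stick, eraser and yellow tube lie within 20 mm of where they were (value of joint lever above 0.056 m and value of joint start below 0.002 m and distance of each of oil_stick, eraser, yellow_tube from where it was at the start of the episode below 0.02 m); the robot touches nothing.
It fails at once if the start button is pressed before the lever is fully open (value of joint start above 0.003 m and value of joint lever below 0.054 m).
It fails at once if the lever is pinched: fingers press on both its rubber faces at once (contact force between the fingers and lever_push_face above 2 N and contact force between the fingers and lever_back_face above 2 N).
It fails at once if the oil stick, the eraser or the yellow tube is moved more than 20 mm or picked up (not (distance of each of oil_stick, eraser, yellow_tube from where it was at the start of the episode below 0.02 m)).
It also fails if it takes over 48 s, if anything falls off the work surface, if the arm or the gripper's body presses on something with over 40 N, if the wrist force passes 120 N, or if a joint passes its speed limit or range.

## Working session

There is one attempt and no reset: what is moved stays moved. The work goes in short steps, Python scripts to look and compute and a tool call to move; the robot and the scene stay as the last step left them, time stands still between calls to the robot, and variables do not carry over. Pictures are saved under pics/ and viewed, about 8 in all and at most 12, crops included, and the job is handed in when it is done.

Besides the shell and the picture viewer there is one more tool, called after ">>>" as name([rows], argument=value, ...), one row to a line, values as JSON. apply_moves: Moves the arm, as the interface text tells. Its arguments: {"type":"object","properties":{"steps":{"type":"array","items":{"type":"object","properties":{"dx":{"type":"number"},"dy":{"type":"number"},"dz":{"type":"number"},"rx":{"type":"number"},"ry":{"type":"number"},"rz":{"type":"number"}}}},"gripper":{"type":"number"}},"required":["steps"]}

```bash
mkdir -p pics
python3 - <<'E'
from cell import bot
import cv2
s=bot.observe();print({k:s[k] for k in('t','ee_pos','tool_rot','contact_force','gripper_width')})
for n in('scene','top'):
    f=bot.grab_frame(n);cv2.imwrite(f'pics/{n}0.png',f[:,:,::-1])
    print(n,bot.get_calibration(n))
E
```

```text
{'t': 0.0, 'ee_pos': array([0.20110754, 0.59138858, 0.23067467]), 'tool_rot': array([ 1.63147610e-01,  9.86601476e-01, -6.17885921e-04, -5.04629664e-05]), 'contact_force': array([ 0.55745756, -0.66134138, -0.06358663]), 'gripper_width': 1.0018853280149114}
scene {'camera_matrix': array([[464.26931845,   0.        , 261.37287278],
       [  0.        , 464.26931845, 195.30275265],
       [  0.        ,   0.        ,   1.        ]]), 'R': array([[-0.65056924, -0.75936365, -0.01124747],
       [-0.35640343,  0.31835229, -0.87842383],
       [ 0.67062378, -0.56746689, -0.47775002]]), 't': array([0.30480519, 0.26009362, 0.51776832])}
top {'camera_matrix': array([[488.17714409,   0.        , 262.32766922],
       [  0.        , 488.17714409, 190.30385202],
       [  0.        ,   0.        ,   1.        ]]), 'R': array([[-0.02699006, -0.99930729, -0.02562185],
       [-0.98185889,  0.03131366, -0.18700953],
       [ 0.1876823 ,  0.02010964, -0.98202391]]), 't': array([-0.01986206,  0.50574077,  0.8437024 ])}
```

```bash
ls -la
```

```text
total 12
drwxr-xr-x  3 agent agent 4096 Dec  5 09:13 .
drwxr-xr-x 23 root  root  4096 Dec  5 09:13 ..
drwxr-xr-x  2 agent agent 4096 Dec  5 09:14 pics
```

View pics/scene0.png

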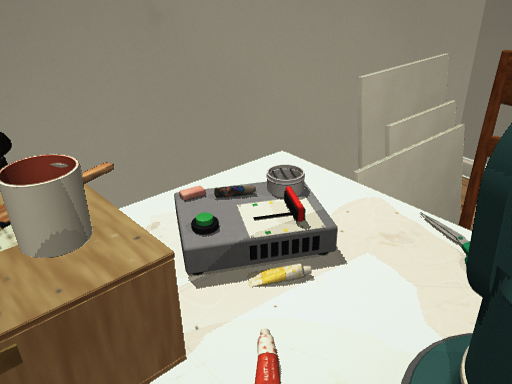

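View pics/top0.png

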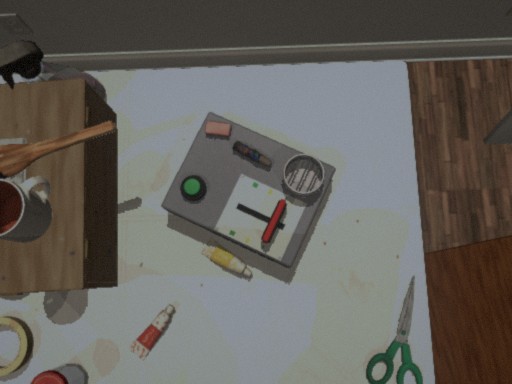

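Top view: the lever is at (274,221), the green button at (193,187), the spigot at (303,176), and the tube at (228,261). The scene view shows all of these too, so I can measure by colour masks and two-view rays.

```bash
cat > h.py <<'E'
import cv2, numpy as np
from cell import bot
C={n:bot.get_calibration(n) for n in('scene','top')}
def ray(n,p):
    c=C[n];d=c['R'].T@np.linalg.solve(c['camera_matrix'],[p[0],p[1],1]);return -c['R'].T@c['t'],d
def plane(n,p,z):
    o,d=ray(n,p);return o+d*(z-o[2])/d[2]
def tri(a,b):
    (o1,d1),(o2,d2)=ray('scene',a),ray('top',b)
    s=np.linalg.lstsq(np.c_[d1,-d2],o2-o1,rcond=None)[0]
    x,y=o1+d1*s[0],o2+d2*s[1];return (x+y)/2,np.linalg.norm(x-y)
def proj(n,X):
    c=C[n];q=c['camera_matrix']@(c['R']@np.asarray(X)+c['t']);return q[:2]/q[2]
def blob(im,lo,hi,box):
    h=cv2.cvtColor(im,cv2.COLOR_BGR2HSV);m=cv2.inRange(h,lo,hi)
    k=np.zeros_like(m);x0,y0,x1,y1=box;k[y0:y1,x0:x1]=m[y0:y1,x0:x1]
    c=max(cv2.findContours(k,cv2.RETR_EXTERNAL,cv2.CHAIN_APPROX_NONE)[0],key=cv2.contourArea)
    return c
E
python3 - <<'E'
from h import *
np.set_printoptions(precision=4,suppress=True)
S=cv2.imread('pics/scene0.png');T=cv2.imread('pics/top0.png')
G=((45,120,90),(80,255,255));
gs=blob(S,*G,(180,195,230,240));gt=blob(T,*G,(175,170,210,205))
ctr=lambda c:np.array(cv2.fitEllipse(c)[0])
print('btn',cv2.fitEllipse(gs),cv2.fitEllipse(gt)); print(tri(ctr(gs),ctr(gt)),plane('top',ctr(gt),.08))
R=((0,150,90),(8,255,255))
ls=blob(S,*R,(270,175,320,235));lt=blob(T,*R,(255,190,295,250))
print('lev',cv2.minAreaRect(lt),cv2.boxPoints(cv2.minAreaRect(lt)),cv2.boxPoints(cv2.minAreaRect(ls)))
# box outline in top: grey mask
h=cv2.cvtColor(T,cv2.COLOR_BGR2HSV);m=cv2.inRange(h,(0,0,50),(180,60,130));m[:100]=0;m[280:]=0;m[:,:150]=0;m[:,345:]=0
m=cv2.morphologyEx(m,cv2.MORPH_OPEN,np.ones((3,3)))
c=max(cv2.findContours(m,cv2.RETR_EXTERNAL,cv2.CHAIN_APPROX_NONE)[0],key=cv2.contourArea)
hull=cv2.convexHull(c);q=cv2.approxPolyDP(hull,8,True)[:,0];print('quad',q.tolist())
for p in q:print(plane('top',p,.06))
vis=np.hstack([cv2.resize(T[100:290,150:350],None,fx=3,fy=3)])
o=lambda p:((np.array(p)-[150,100])*3).astype(int)
cv2.polylines(vis,[o(q)],1,(255,255,0),1);cv2.polylines(vis,[o(lt[:,0])],1,(0,255,255),1)
vis2=cv2.resize(S[150:290,165:345],None,fx=3,fy=3);cv2.imwrite('pics/vt.png',vis);cv2.imwrite('pics/vs.png',vis2)
E
```

```text
btn ((203.88510131835938, 216.7865447998047), (8.097855567932129, 16.452381134033203), 85.92805480957031) ((191.68252563476562, 186.0120391845703), (13.615580558776855, 14.417515754699707), 52.275390625)
(array([0.5102, 0.089 , 0.0808]), np.float64(0.0002668572171604934)) [0.5104 0.0892 0.08  ]
lev ((273.66851806640625, 220.07931518554688), (5.641810894012451, 44.28289794921875), 25.20112419128418) [[261.6884 238.9122]
 [280.5439 198.8442]
 [285.6487 201.2464]
 [266.7932 241.3144]] [[284.9138 187.4655]
 [293.1207 183.9483]
 [307.5518 217.6207]
 [299.3448 221.138 ]]
quad [[209, 112], [335, 168], [292, 279], [167, 226], [162, 201]]
[0.654  0.0603 0.06  ]
[ 0.5394 -0.1675  0.06  ]
[ 0.3442 -0.0823  0.06  ]
[0.4432 0.1368 0.06  ]
[0.4887 0.1463 0.06  ]
```

View pics/vt.png

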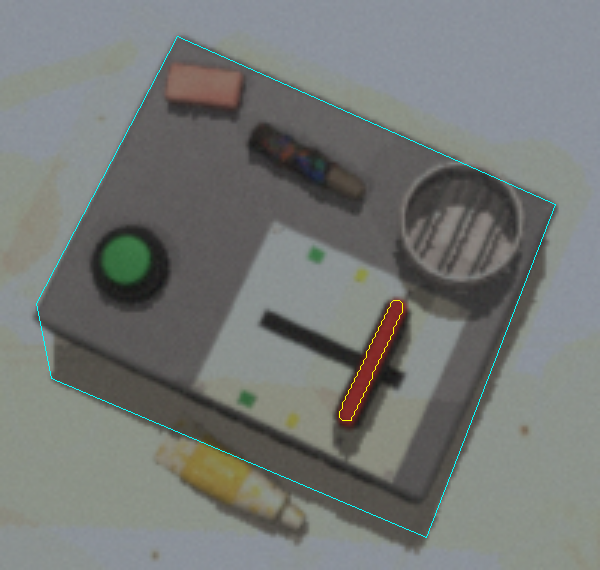

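View pics/vs.png

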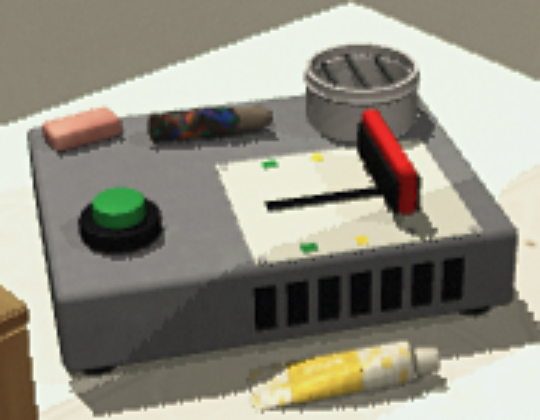

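Crop reading: the mask took in the near wall as well. By eye, the top-face corners in the top view are (209.3,112.3), (335.3,168), (290,266) and (162.5,201.7). In the scene view they are (175,191.7), (185.7,250) and (336.7,228.3). The lever is closed, at the far end from the button.

Run:
```python
from h import *
np.set_printoptions(precision=4,suppress=True)
q=[(209.3,112.3),(335.3,168),(290,266),(162.5,201.7)]
P=np.array([plane('top',p,.06) for p in q]);print(P,[np.linalg.norm(P[i]-P[i-1]) for i in range(4)])
for s,t in(((175,191.7),q[0]),((185.7,250),q[3]),((336.7,228.3),q[2])):print('cornertri',tri(s,t))
M=np.array([[.1,.13],[.1,-.13],[-.1,-.13],[-.1,.13]])
X=P[:,:2]-P[:,:2].mean(0);a=np.arctan2((M[:,0]*X[:,1]-M[:,1]*X[:,0]).sum(),(M*X).sum())
o=P[:,:2].mean(0);Rm=np.array([[np.cos(a),-np.sin(a)],[np.sin(a),np.cos(a)]])
print('o',o,'yaw',np.degrees(a),'fit res',P[:,:2]-(o+M@Rm.T))
loc=lambda p:(np.array(p[:2])-o)@Rm
print('btn local',loc([.5102,.089]))
# lever top ends in top view (z .096)
for p in((282.7,200.5),(264.5,239.5)):w=plane('top',p,.096);print('lev end',w,loc(w))
# two-view heights: lever upper edge near-end (scene) / far end
for s,t in(((165+412/3,150+180/3),(264.5,239.5)),((165+373/3,150+113/3),(282.7,200.5))):
    x,e=tri(s,t);print('lever tri',x,e,loc(x))
for n,p,z in(('spig',(150+462/3,100+222/3),.096),('stick',(150+308/3,100+160/3),.08),('eraser',(150+205/3,100+86/3),.073)):
    w=plane('top',p,z);print(n,w,loc(w))
s=bot.observe();print(s['t'],s['ee_pos'])
for l in((-.04,-.12),(-.04,.07)):print(l,o+Rm@np.array(l))
print('ydir',Rm[:,1],'xdir',Rm[:,0])
```

```text
[[ 0.6534  0.0597  0.06  ]
 [ 0.5394 -0.168   0.06  ]
 [ 0.3666 -0.0796  0.06  ]
 [ 0.4874  0.1453  0.06  ]] [np.float64(0.18681788970185534), np.float64(0.254680430771382), np.float64(0.19408353863988506), np.float64(0.2553628047230157)]
cornertri (array([0.6532, 0.0596, 0.0606]), np.float64(2.0686819058061762e-05))
cornertri (array([0.4869, 0.1449, 0.0529]), np.float64(0.005116335943399051))
cornertri (array([ 0.3664, -0.08  ,  0.0551]), np.float64(0.0007824711649517413))
o [ 0.5117 -0.0107] yaw -27.33429624503812 fit res [[-0.0068  0.0008]
 [-0.0015  0.004 ]
 [ 0.0034  0.0006]
 [ 0.0048 -0.0054]]
btn local [-0.0471  0.0878]
lev end [ 0.4767 -0.0702  0.096 ] [-0.0037 -0.0689]
lev end [ 0.4109 -0.0371  0.096 ] [-0.0774 -0.0698]
lever tri [ 0.41   -0.0383  0.0883] 0.0040096662993464 [-0.0776 -0.0712]
lever tri [ 0.4759 -0.0714  0.093 ] 0.0035705426745796806 [-0.0039 -0.0704]
spig [ 0.5221 -0.1086  0.096 ] [ 0.0542 -0.0823]
stick [ 0.5664 -0.02    0.08  ] [0.0529 0.0168]
eraser [0.6168 0.0417 0.073 ] [0.0693 0.0948]
0.1 [0.2011 0.5914 0.2307]
(-0.04, -0.12) [ 0.4211 -0.0989]
(-0.04, 0.07) [0.5083 0.0699]
ydir [0.4592 0.8883] xdir [ 0.8883 -0.4592]
```

Run:
```python
from h import *
np.set_printoptions(precision=3,suppress=True)
print('box corner',tri((172,255),(85,287)),'mug',tri((40,165),(8,206)))
print(proj('top',(.2,.59,.23)),proj('scene',(.2,.59,.23)))
print([plane('top',p,.2) for p in((85,287),(0,290),(85,80))])
```

```text
box corner (array([0.341, 0.24 , 0.167]), np.float64(0.0025658188627258396)) mug (array([0.456, 0.321, 0.263]), np.float64(0.013686522041977237))
[-191.833  398.698] [-356.861  586.524]
[array([0.34 , 0.226, 0.2  ]), array([0.339, 0.352, 0.2  ]), array([0.663, 0.239, 0.2  ])]
```

>>> apply_moves([
  {"dz":3},
  {"dz":3},
  {"dz":3},
  {"dx":1.3,"dy":-3.2,"dz":1},
  {"dx":1.3,"dy":-3.2},
  {"dx":1.3,"dy":-3.2},
  {"dx":1.3,"dy":-3.2},
  {"dx":1.3,"dy":-3.2},
  {"dx":1.3,"dy":-3.2},
  {"dx":1.3,"dy":-3.2},
  {"dx":1.3,"dy":-3.2},
  {"dx":1.3,"dy":-3.2},
], gripper=1)

```text
schema error: expected keys dx, dy, dz, rx, ry, rz
```

>>> apply_moves([
  {"dx":0,"dy":0,"dz":3,"rx":0,"ry":0,"rz":0},
  {"dx":0,"dy":0,"dz":3,"rx":0,"ry":0,"rz":0},
  {"dx":0,"dy":0,"dz":3,"rx":0,"ry":0,"rz":0},
  {"dx":1.3,"dy":-3.2,"dz":1,"rx":0,"ry":0,"rz":-1},
  {"dx":1.3,"dy":-3.2,"dz":0,"rx":0,"ry":0,"rz":-1},
  {"dx":1.3,"dy":-3.2,"dz":0,"rx":0,"ry":0,"rz":-1},
  {"dx":1.3,"dy":-3.2,"dz":0,"rx":0,"ry":0,"rz":-1},
  {"dx":1.3,"dy":-3.2,"dz":0,"rx":0,"ry":0,"rz":-1},
  {"dx":1.3,"dy":-3.2,"dz":0,"rx":0,"ry":0,"rz":-1},
  {"dx":1.3,"dy":-3.2,"dz":0,"rx":0,"ry":0,"rz":-1},
  {"dx":1.3,"dy":-3.2,"dz":0,"rx":0,"ry":0,"rz":-1},
  {"dx":1.3,"dy":-3.2,"dz":0,"rx":0,"ry":0,"rz":-0.5},
], gripper=1)

```text
t: 1.1
ee_pos: [0.3184, 0.3019, 0.3311]
tool_rot: [0.236, 0.972, -0.0, -0.0]
contact_force: [1.6, 0.2, 0.1]
gripper_width: -0.004
```

>>> apply_moves([
  {"dx":1.0,"dy":-3.6,"dz":0,"rx":0,"ry":0,"rz":0},
  {"dx":1.0,"dy":-3.6,"dz":0,"rx":0,"ry":0,"rz":0},
  {"dx":1.0,"dy":-3.6,"dz":0,"rx":0,"ry":0,"rz":0},
  {"dx":1.0,"dy":-3.6,"dz":0,"rx":0,"ry":0,"rz":0},
  {"dx":1.0,"dy":-3.6,"dz":0,"rx":0,"ry":0,"rz":0},
  {"dx":1.0,"dy":-3.6,"dz":0,"rx":0,"ry":0,"rz":0},
  {"dx":0.9,"dy":-3.6,"dz":-2,"rx":0,"ry":0,"rz":0},
  {"dx":0.9,"dy":-3.6,"dz":-2,"rx":0,"ry":0,"rz":0},
  {"dx":0.9,"dy":-3.6,"dz":-2,"rx":0,"ry":0,"rz":0},
  {"dx":0.9,"dy":-3.6,"dz":-2,"rx":0,"ry":0,"rz":0},
  {"dx":0.9,"dy":-3.6,"dz":-2,"rx":0,"ry":0,"rz":0},
  {"dx":0,"dy":0,"dz":-2,"rx":0,"ry":0,"rz":0},
  {"dx":0,"dy":0,"dz":0,"rx":0,"ry":0,"rz":0},
  {"dx":0,"dy":0,"dz":0,"rx":0,"ry":0,"rz":0},
])

```text
t: 2.27
ee_pos: [0.4221, -0.0902, 0.2121]
tool_rot: [0.236, 0.972, -0.001, -0.001]
contact_force: [-0.3, 1.6, 1.2]
gripper_width: 0.001
```

Run:
```python
from h import *
s=bot.observe();print(s['t'],s['ee_pos'],s['tool_rot'],s['contact_force'])
a=bot.grab_frame('wrist')[:,:,::-1];b=bot.grab_frame('top')[:,:,::-1];cv2.imwrite('pics/w1.png',np.hstack([a,b])[::1])
im=cv2.imread('pics/w1.png');cv2.imwrite('pics/w1.png',cv2.resize(im,(800,300)))
np.set_printoptions(precision=4,suppress=True);print(bot.get_calibration('wrist')['hand_eye'])
```

```text
2.2667 [ 0.42213168 -0.09022143  0.2120878 ] [ 2.36143682e-01  9.71717380e-01 -6.79246731e-04 -1.01661082e-03] [-0.26248351  1.61018864  1.24391581]
[[-0.0018 -0.9571 -0.2897  0.0735]
 [ 1.     -0.0018 -0.0004  0.0011]
 [-0.0002 -0.2897  0.9571 -0.1436]
 [ 0.      0.      0.      1.    ]]
```

View pics/w1.png

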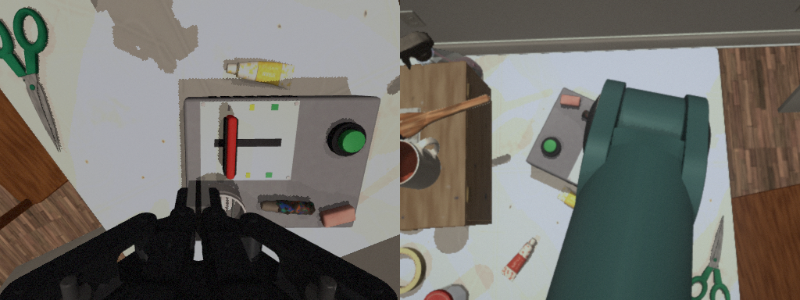

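The wrist view is square with the box. The red lever is at about (295,188) full scale and the button at (444,178). I'll cross-check their positions with this view.

Run:
```python
from h import *
from scipy.spatial.transform import Rotation as Ro
np.set_printoptions(precision=4,suppress=True)
s=bot.observe();c=bot.get_calibration('wrist');H=c['hand_eye'];T=np.eye(4);T[:3,:3]=Ro.from_quat(s['tool_rot']).as_matrix();T[:3,3]=s['ee_pos'];T=T@H
im=np.ascontiguousarray(bot.grab_frame('wrist')[:,:,::-1])
def pl(p,z):
    d=T[:3,:3]@np.linalg.solve(c['camera_matrix'],[*p,1]);return T[:3,3]+d*(z-T[2,3])/d[2]
g=blob(im,(45,120,60),(80,255,255),(400,140,490,210));e=cv2.fitEllipse(g);print('btn',e,pl(e[0],.081))
l=blob(im,(0,150,70),(8,255,255),(270,130,325,250));b=cv2.boxPoints(cv2.minAreaRect(l));print(b)
o=np.array([.5117,-.0107]);a=np.radians(-27.33);R=np.array([[np.cos(a),-np.sin(a)],[np.sin(a),np.cos(a)]])
for p in b:w=pl(p,.096);print(w,(w[:2]-o)@R)
print('tcp local',(s['ee_pos'][:2]-o)@R, 'yaw tool y',Ro.from_quat(s['tool_rot']).as_matrix()[:,1],'R',R)
```

```text
btn ((449.950927734375, 180.1778106689453), (24.843917846679688, 30.430587768554688), 50.35434341430664) [0.511  0.0891 0.081 ]
[[287.8065 226.9673]
 [289.0161 145.9256]
 [301.2372 146.108 ]
 [300.0276 227.1497]]
[ 0.4755 -0.0766  0.096 ] [-0.0019 -0.0752]
[ 0.4029 -0.0411  0.096 ] [-0.0827 -0.0769]
[ 0.4083 -0.0312  0.096 ] [-0.0825 -0.0657]
[ 0.4813 -0.0658  0.096 ] [-0.0017 -0.0629]
tcp local [-0.0426 -0.1108] yaw tool y [0.4574 0.8893 0.0005] R [[ 0.8884  0.4591]
 [-0.4591  0.8884]]
```

>>> apply_moves([
  {"dx":-0.3,"dy":-0.5,"dz":-2,"rx":0,"ry":0,"rz":0},
  {"dx":0,"dy":0,"dz":-2.5,"rx":0,"ry":0,"rz":0},
  {"dx":0,"dy":0,"dz":-2.5,"rx":0,"ry":0,"rz":0},
  {"dx":0,"dy":0,"dz":-2.5,"rx":0,"ry":0,"rz":0},
  {"dx":0,"dy":0,"dz":-2,"rx":0,"ry":0,"rz":0},
  {"dx":0,"dy":0,"dz":-1,"rx":0,"ry":0,"rz":0},
  {"dx":0,"dy":0,"dz":-1,"rx":0,"ry":0,"rz":0},
  {"dx":0,"dy":0,"dz":0,"rx":0,"ry":0,"rz":0},
  {"dx":0,"dy":0,"dz":0,"rx":0,"ry":0,"rz":0},
])

```text
t: 3.17
ee_pos: [0.4202, -0.0951, 0.0781]
tool_rot: [0.236, 0.972, 0.0, 0.0]
contact_force: [0.7, 0.8, 0.8]
gripper_width: 0.003
```

>>> apply_moves([
  {"dx":0.23,"dy":0.44,"dz":0,"rx":0,"ry":0,"rz":0},
  {"dx":0.23,"dy":0.44,"dz":0,"rx":0,"ry":0,"rz":0},
  {"dx":0.23,"dy":0.44,"dz":0,"rx":0,"ry":0,"rz":0},
  {"dx":0.23,"dy":0.44,"dz":0,"rx":0,"ry":0,"rz":0},
  {"dx":0.23,"dy":0.44,"dz":0,"rx":0,"ry":0,"rz":0},
  {"dx":0,"dy":0,"dz":0,"rx":0,"ry":0,"rz":0},
])

```text
t: 3.67
ee_pos: [0.4317, -0.0724, 0.0775]
tool_rot: [0.235, 0.972, -0.0, 0.0]
contact_force: [0.4, -0.4, 0.5]
gripper_width: 0.001
```

>>> apply_moves([
  {"dx":0.14,"dy":0.27,"dz":0,"rx":0,"ry":0,"rz":0},
  {"dx":0.14,"dy":0.27,"dz":0,"rx":0,"ry":0,"rz":0},
  {"dx":0.14,"dy":0.27,"dz":0,"rx":0,"ry":0,"rz":0},
  {"dx":0.14,"dy":0.27,"dz":0,"rx":0,"ry":0,"rz":0},
])

```text
t: 4.0
ee_pos: [0.4366, -0.0626, 0.0774]
tool_rot: [0.236, 0.972, -0.0, -0.0]
contact_force: [-2.2, -3.0, 1.8]
gripper_width: -0.0
```

>>> apply_moves([
  {"dx":0.14,"dy":0.27,"dz":0,"rx":0,"ry":0,"rz":0},
  {"dx":0.14,"dy":0.27,"dz":0,"rx":0,"ry":0,"rz":0},
  {"dx":0.14,"dy":0.27,"dz":0,"rx":0,"ry":0,"rz":0},
])

```text
t: 4.25
ee_pos: [0.4412, -0.0539, 0.0774]
tool_rot: [0.236, 0.972, 0.0, 0.0]
contact_force: [-0.5, -0.6, 0.2]
gripper_width: 0.002
```

>>> apply_moves([
  {"dx":0.14,"dy":0.27,"dz":0,"rx":0,"ry":0,"rz":0},
  {"dx":0.14,"dy":0.27,"dz":0,"rx":0,"ry":0,"rz":0},
  {"dx":0.14,"dy":0.27,"dz":0,"rx":0,"ry":0,"rz":0},
  {"dx":0.14,"dy":0.27,"dz":0,"rx":0,"ry":0,"rz":0},
  {"dx":0.14,"dy":0.27,"dz":0,"rx":0,"ry":0,"rz":0},
  {"dx":0.14,"dy":0.27,"dz":0,"rx":0,"ry":0,"rz":0},
])

```text
t: 4.75
ee_pos: [0.4492, -0.0383, 0.0773]
tool_rot: [0.236, 0.972, -0.0, -0.0]
contact_force: [-3.1, -4.0, 2.1]
gripper_width: -0.0
```

>>> apply_moves([
  {"dx":0.14,"dy":0.27,"dz":0,"rx":0,"ry":0,"rz":0},
  {"dx":0.14,"dy":0.27,"dz":0,"rx":0,"ry":0,"rz":0},
  {"dx":0.14,"dy":0.27,"dz":0,"rx":0,"ry":0,"rz":0},
])

```text
t: 5.0
ee_pos: [0.4537, -0.0296, 0.0774]
tool_rot: [0.236, 0.972, 0.0, -0.0]
contact_force: [-1.9, -0.4, 0.4]
gripper_width: -0.004
```

>>> apply_moves([
  {"dx":0.14,"dy":0.27,"dz":0,"rx":0,"ry":0,"rz":0},
  {"dx":0.14,"dy":0.27,"dz":0,"rx":0,"ry":0,"rz":0},
  {"dx":0,"dy":0,"dz":0,"rx":0,"ry":0,"rz":0},
])

```text
t: 5.25
ee_pos: [0.4569, -0.0238, 0.0774]
tool_rot: [0.235, 0.972, 0.0, 0.0]
contact_force: [-0.1, -0.3, -0.1]
gripper_width: 0.0
```

>>> apply_moves([
  {"dx":0.14,"dy":0.27,"dz":0,"rx":0,"ry":0,"rz":0},
  {"dx":0.14,"dy":0.27,"dz":0,"rx":0,"ry":0,"rz":0},
  {"dx":0,"dy":0,"dz":0,"rx":0,"ry":0,"rz":0},
])

```text
t: 5.5
ee_pos: [0.4591, -0.0194, 0.0774]
tool_rot: [0.236, 0.972, -0.0, -0.0]
contact_force: [-2.8, -3.6, 1.9]
gripper_width: 0.002
```

>>> apply_moves([
  {"dx":0.1,"dy":0.18,"dz":0,"rx":0,"ry":0,"rz":0},
  {"dx":0,"dy":0,"dz":0,"rx":0,"ry":0,"rz":0},
])

```text
t: 5.67
ee_pos: [0.4593, -0.019, 0.0772]
tool_rot: [0.237, 0.972, -0.001, -0.001]
contact_force: [-6.1, -12.1, 5.4]
gripper_width: 0.003
```

13.6 N with no further motion is above any ridge force, so this should be the stop. I'll back off, rise and look.

>>> apply_moves([
  {"dx":-0.5,"dy":-0.9,"dz":0,"rx":0,"ry":0,"rz":0},
  {"dx":-0.7,"dy":-1.3,"dz":0,"rx":0,"ry":0,"rz":0},
  {"dx":0,"dy":0,"dz":3,"rx":0,"ry":0,"rz":0},
  {"dx":0,"dy":0,"dz":3,"rx":0,"ry":0,"rz":0},
  {"dx":0,"dy":0,"dz":3,"rx":0,"ry":0,"rz":0},
  {"dx":0,"dy":0,"dz":2,"rx":0,"ry":0,"rz":0},
  {"dx":0,"dy":0,"dz":0,"rx":0,"ry":0,"rz":0},
  {"dx":0,"dy":0,"dz":0,"rx":0,"ry":0,"rz":0},
])

```text
t: 6.33
ee_pos: [0.4486, -0.0392, 0.1882]
tool_rot: [0.236, 0.972, 0.001, 0.001]
contact_force: [-0.1, -0.9, -1.3]
gripper_width: 0.0
```

```bash
cat > w.py <<'E'
from h import *
from scipy.spatial.transform import Rotation as Ro
np.set_printoptions(precision=4,suppress=True)
s=bot.observe();c=bot.get_calibration('wrist');H=c['hand_eye'];T=np.eye(4);T[:3,:3]=Ro.from_quat(s['tool_rot']).as_matrix();T[:3,3]=s['ee_pos'];T=T@H
im=np.ascontiguousarray(bot.grab_frame('wrist')[:,:,::-1]);cv2.imwrite('pics/w_%.2f.png'%s['t'],im)
def pl(p,z):
    d=T[:3,:3]@np.linalg.solve(c['camera_matrix'],[*p,1]);return T[:3,3]+d*(z-T[2,3])/d[2]
o=np.array([.5117,-.0107]);a=np.radians(-27.33);R=np.array([[np.cos(a),-np.sin(a)],[np.sin(a),np.cos(a)]])
print(s['t'],s['ee_pos'],(s['ee_pos'][:2]-o)@R,s['contact_force'])
g=blob(im,(45,120,60),(80,255,255),(330,100,512,260));e=cv2.fitEllipse(g);print('btn',e,pl(e[0],.081))
l=blob(im,(0,150,70),(8,255,255),(200,80,400,300));b=cv2.boxPoints(cv2.minAreaRect(l))
for p in b:w=pl(p,.096);print(p,w,(w[:2]-o)@R)
E
python3 w.py
```

```text
6.3333 [ 0.4486 -0.0392  0.1882] [-0.043  -0.0542] [-0.1475 -0.851  -1.2864]
btn ((406.4292297363281, 186.84898376464844), (28.044368743896484, 32.4894905090332), 51.02888107299805) [0.5108 0.0891 0.081 ]
[294.8409 237.9312] [ 0.5028 -0.023   0.096 ] [-0.0023 -0.015 ]
[296.0276 148.9337] [0.4293 0.0122 0.096 ] [-0.0837 -0.0175]
[310.225 149.123] [0.4349 0.0226 0.096 ] [-0.0835 -0.0056]
[309.0384 238.1205] [ 0.5089 -0.0115  0.096 ] [-0.0021 -0.002 ]
```

The lever has moved 60 mm, to the open stop. Now over to the button.

>>> apply_moves([
  {"dx":1.2,"dy":2.6,"dz":0,"rx":0,"ry":0,"rz":0},
  {"dx":1.2,"dy":2.6,"dz":0,"rx":0,"ry":0,"rz":0},
  {"dx":1.3,"dy":2.6,"dz":0,"rx":0,"ry":0,"rz":0},
  {"dx":1.3,"dy":2.6,"dz":0,"rx":0,"ry":0,"rz":0},
  {"dx":1.2,"dy":2.4,"dz":0,"rx":0,"ry":0,"rz":0},
  {"dx":0,"dy":0,"dz":-3,"rx":0,"ry":0,"rz":0},
  {"dx":0,"dy":0,"dz":-3,"rx":0,"ry":0,"rz":0},
  {"dx":0,"dy":0,"dz":-2.5,"rx":0,"ry":0,"rz":0},
  {"dx":0,"dy":0,"dz":0,"rx":0,"ry":0,"rz":0},
  {"dx":0,"dy":0,"dz":0,"rx":0,"ry":0,"rz":0},
])

```text
t: 7.22
ee_pos: [0.5093, 0.0878, 0.1013]
tool_rot: [0.236, 0.972, -0.001, -0.001]
contact_force: [0.3, -0.8, 1.3]
gripper_width: -0.001
```

Now descend onto the button in small steps.

>>> apply_moves([
  {"dx":0.1,"dy":0.1,"dz":-0.8,"rx":0,"ry":0,"rz":0},
  {"dx":0,"dy":0,"dz":-0.8,"rx":0,"ry":0,"rz":0},
  {"dx":0,"dy":0,"dz":-0.3,"rx":0,"ry":0,"rz":0},
  {"dx":0,"dy":0,"dz":-0.3,"rx":0,"ry":0,"rz":0},
  {"dx":0,"dy":0,"dz":0,"rx":0,"ry":0,"rz":0},
])

```text
t: 7.63
ee_pos: [0.5112, 0.0897, 0.0803]
tool_rot: [0.236, 0.972, 0.0, 0.0]
contact_force: [-1.2, 1.7, 1.8]
gripper_width: -0.0
```

>>> apply_moves([
  {"dx":0,"dy":0,"dz":-0.3,"rx":0,"ry":0,"rz":0},
  {"dx":0,"dy":0,"dz":0,"rx":0,"ry":0,"rz":0},
  {"dx":0,"dy":0,"dz":0,"rx":0,"ry":0,"rz":0},
])

```text
t: 7.88
ee_pos: [0.5114, 0.0897, 0.0776]
tool_rot: [0.236, 0.972, 0.0, 0.0]
contact_force: [0.6, 0.9, 4.4]
gripper_width: -0.003
```

>>> apply_moves([
  {"dx":0,"dy":0,"dz":-0.3,"rx":0,"ry":0,"rz":0},
  {"dx":0,"dy":0,"dz":-0.1,"rx":0,"ry":0,"rz":0},
  {"dx":0,"dy":0,"dz":0,"rx":0,"ry":0,"rz":0},
  {"dx":0,"dy":0,"dz":0,"rx":0,"ry":0,"rz":0},
])

```text
t: 8.22
ee_pos: [0.5117, 0.0898, 0.0753]
tool_rot: [0.236, 0.972, 0.001, 0.0]
contact_force: [-14.6, 0.8, 46.9]
gripper_width: 0.0
```

The button is bottomed out (47 N, TCP stopped at 75.3 mm, 6 mm below the measured top). Release and retreat.

>>> apply_moves([
  {"dx":0,"dy":0,"dz":0.2,"rx":0,"ry":0,"rz":0},
  {"dx":0,"dy":0,"dz":1.0,"rx":0,"ry":0,"rz":0},
  {"dx":0,"dy":0,"dz":3,"rx":0,"ry":0,"rz":0},
  {"dx":0,"dy":0,"dz":3,"rx":0,"ry":0,"rz":0},
  {"dx":-1.5,"dy":-3,"dz":3,"rx":0,"ry":0,"rz":0},
  {"dx":-1.5,"dy":-3,"dz":3,"rx":0,"ry":0,"rz":0},
  {"dx":-1.5,"dy":-3,"dz":0,"rx":0,"ry":0,"rz":0},
  {"dx":-1.5,"dy":-3,"dz":0,"rx":0,"ry":0,"rz":0},
  {"dx":0,"dy":0,"dz":0,"rx":0,"ry":0,"rz":0},
  {"dx":0,"dy":0,"dz":0,"rx":0,"ry":0,"rz":0},
])

```text
t: 9.05
ee_pos: [0.4528, -0.0272, 0.2015]
tool_rot: [0.237, 0.971, 0.001, 0.0]
contact_force: [0.6, 0.6, -0.5]
gripper_width: -0.0
```

```bash
python3 w.py; ls pics; python3 -c "
from h import *
S=bot.grab_frame('scene')[:,:,::-1];W=cv2.imread(sorted(__import__('glob').glob('pics/w_*'))[-1])
cv2.imwrite('pics/end.png',cv2.resize(np.hstack([S,W]),(800,300)))
g=blob(np.ascontiguousarray(S),(45,120,90),(80,255,255),(180,195,230,240));print('scene btn',cv2.fitEllipse(g))"
```

```text
9.05 [ 0.4528 -0.0272  0.2015] [-0.0447 -0.0417] [ 0.5566  0.632  -0.5317]
btn ((386.17767333984375, 184.52789306640625), (26.973220825195312, 30.64379119873047), 50.15949249267578) [0.5107 0.0891 0.081 ]
[279.9755 149.0378] [0.4297 0.0126 0.096 ] [-0.0835 -0.017 ]
[292.911  148.8761] [0.4348 0.0227 0.096 ] [-0.0836 -0.0056]
[293.9616 232.9255] [ 0.5084 -0.0108  0.096 ] [-0.0029 -0.0016]
[281.0261 233.0872] [ 0.5028 -0.0219  0.096 ] [-0.0028 -0.014 ]
scene0.png
top0.png
vs.png
vt.png
w1.png
w_6.33.png
w_9.05.png
scene btn ((203.88510131835938, 216.7865447998047), (8.097855567932129, 16.452381134033203), 85.92805480957031)
```

View pics/end.png

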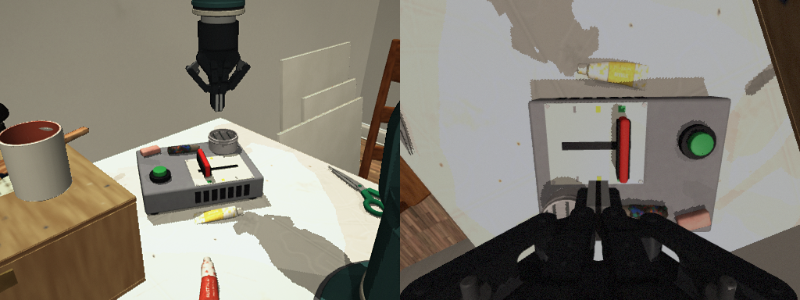

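The final picture shows the lever at the open end of its slot. The button sits exactly where it was at the start, so it is up. The stick, eraser and tube are in place, and the gripper is clear in the air.

```bash
python3 -c "
from cell import bot
print(bot.job_done())"
```

```text
the job is handed in; nothing more can be done
None
```

The damper lever is fully open, the start button was pressed and has come back up, and the job is handed in at about 9 s of the 48 s allowed. No verdict was reported.

- **Lever:** I pushed it with shut fingers on the rubber push face only, over both ridges. It stopped dead at 13.6 N, more than any ridge needs. The wrist camera measured 60 mm of travel, and the same position again after the button press.
- **Button:** I pressed straight down about 6 mm until it bottomed out, held it there, and let go. The last press step peaked at 47 N, much more than the 5 N needed. That load was on the fingertips. The 40 N limit is worded for the arm and gripper body, so I believe it does not apply, but I couldn't confirm that.
- **Button released:** afterwards, the scene camera fitted the button at exactly the same pixels as before the press.
- **Other items:** the oil stick, eraser and tube look unmoved in the last picture. I judged that by eye and did not measure it. The gripper ended about 10 cm above everything, with no contact force.
- **Disagreements:** the box corners I picked by eye missed the given box size by up to about 8 mm. The lever and button positions, measured separately from several views, were the ones I acted on. The button agreed within about 1 mm. The lever's top edge came out 3–8 mm low from two views, so I used the given 96 mm height. On that height the top and wrist views agreed within about 5 mm.

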